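Close the badge-pin tin with its lid set, then take off the outer lid alone

ROBOT

A 7-joint arm with a two-finger parallel gripper is mounted at the origin on a cart in front of the work surface, level with it; the furniture and walls round the work are solid. World frame = base frame: x ahead of the robot, y to its left, z up, the work surface at z = 0. Lengths are in m, angles in rad, forces in N, time in s.
With the tool pointing down it reaches from about 0.4 to 0.85 m from the base axis. Payload 10.4 kg.
Tool frame: the origin (TCP) lies where the fingers leave the gripper's body, on its centre line; the fingertips stand 73 mm ahead of it and the grasp point (between the pads) lies 54 mm ahead of it; z points along the fingers, y is the direction in which the jaws open and shut (so a half turn about z gives the same grasp; the last joint's range is limited). The gripper opens to 85 mm and grips with 20 to 120 N. Pads are 22 mm wide; open, the fingers measure 114 mm over their backs; the gripper's body (76 mm by 85 mm) begins 54 mm behind the grasp point. The pads swing forward as they close: fully open they stand 13 mm farther back than shut.
Start: joints at [-1.356, 0.332, -0.065, 1.46, 0.022, 1.35, -0.088], TCP at [0.147, 0.607, 0.304] pointing down, gripper open.
Joint ranges: [-2.6, 2.6], [-0.5, 2.12], [-1.47, 1.34], [0.16, 2.42], [-1.27, 4.41], [0.06, 2.06], [-2.6, 2.6]. Speed limits (rad/s): [2.22, 2.22, 2.79, 2.79, 3.14, 3.14, 3.14].

INTERFACE

Orientations are given as a unit quaternion [x, y, z, w].
In Python, from workcell import get_obs, camera, camera_model, hand_in gives the robot as it stands.
- The arm moves only by the shell command python3 -m crank 'ROWS' [FORCE]. ROWS is text: rows parted by semicolons, each of 7 numbers parted by spaces: the shift along the tool's x, y, z in units of 40 mm (1.0 is 40 mm), then the turn, a rotation vector about the tool's x, y, z in units of 8 degrees (1.0 is 8 degrees), then the finger opening in mm, from 0 to 85.4. In form: x y z ax ay az jaw; .... A call has exactly 10 rows; each row shifts and turns the pose as measured when the row begins, along the tool's axes as they then stand; what a row does not reach is not made up. A row lasts 1/10 s, in which the tool goes at most 50 mm and 8.59 degrees, less where a joint would pass 70% of its speed; a pose out of reach is approached as far as the arm can. A call is refused whole if a number of a shift passes 1 or a number of a turn 1, either way. A call with a gripper value outside its range is refused whole. The fingers move at their own pace and stop on an object; FORCE is the grip in N (left out, the last holds). Time passes only in rows, so rows that do not move let the fingers close, or fill a call up. It gives the time, the measured TCP pose, the force and the opening at its end, in the units of the state.
- get_obs(): the state, without advancing time (a new reading comes with each control period).
- camera(name): name is "scene" or "top" or "wrist"; returns (picture, depth): 384x512x3 uint8, red, green, blue; 384x512 float32, m along the optical axis (not along the pixel's ray), 0 where there is no reading.
- camera_model(name): a dict with "fx", "fy", "cx", "cy" (pixels), "distortion" ([k1, k2, p1, p2, k3] as OpenCV has them; the pictures are not rectified), "position" and "rotation" of the camera in the world; the wrist camera has in their place "hand_eye" (4x4, takes a point from camera to tool coordinates, whose origin is the TCP and whose axes are the flange's). Camera axes: x right, y up, looking along -z (the intrinsics and any distortion apply to the point x, -y, -z); pixel columns grow to the right and rows downward; lengths in m; the calibration is good to about 2 mm. A picture is of the moment at which its call begins: read the wrist's pose just before it. camera_model takes no time and is no camera call.
- hand_in(): hands the job in, once; it reports no verdict.
The state is a dict: "clock": time; "joint_pos": joint angles; "joint_velocities": joint speeds; "tau": joint torques, N m; "position": TCP position; "ee_rot": TCP orientation; "ft_force": force on the tool from outside, world axes, zero at the start; "torque": the same for the moment, N m; "grip_width": opening from 0.0 (shut) to 1.0 (fully open).
Only numpy, scipy, OpenCV 4.12 (cv2) and the standard library are available. Lean on these libraries where they do the work, as an engineer would, in place of code of your own. Each camera call takes 0.05 s, during which the arm holds its last target.

TASK

The badge-pin tin has been refilled and goes back out for customers with just its dispensing inner lid on. Pick up the lid set by the wooden bar (the inner lid hangs hooked under the green outer lid) and lower it gently onto the tin, the bar in line with the two notches in the steel neck, until the inner lid is fully home with its tongues in the notches; then turn the outer lid about an eighth of a turn counter-clockwise, seen from above, to unhook it, and lift it off alone. Finish still holding the outer lid, raised at least 5 cm from its seat, so that I can check that the inner lid stayed seated; keep the gripper off the inner lid, do not push the tin about, and leave the carton, phone, tape roll and clip alone.

Things in the scene. Friction and masses are not known exactly. Their poses are not given: they have to be found in the camera images.
- tin: Open round cream tin on the desk mat with a green band, loose, about 0.9 kg, 102 mm across, 71 mm high. Origin: centre of underside, z up. On its flat shoulder (62 mm up) stands a steel neck, 80 mm outer, 74 mm inner diameter, 9 mm high, with two notches 15 mm wide and 9 mm deep through its wall at the tin's +x and -x sides, each red-marked. Half a turn makes no difference.
- tin_mouth (a point): Centre of the tin's mouth at the height of the neck's rim, 71 mm above its underside; axes as the tin's. With the lid set seated and the outer lid resting on the inner lid, the centre of the wooden bar is 24 mm above this point.
- handle (a point): Centre of the wooden bar on the outer lid: 58 mm long along this point's x, 14 mm thick along y (grasp across this), 28 mm tall. The flat top of the lid lies 13 mm below this point, the lower edge of its skirt 31 mm below. With the set standing on the table this point is 34 mm above the dark desk mat it stands on (mat top 2.5 mm above the table).
- inner_lid: Aluminium dispensing lid, 0.08 kg, under the outer lid. Origin: centre under its plug, z up; same as the outer lid's origin when that rests on it, 2.5 mm below it when hanging. Plug 71 mm across, bevelled, 10 mm deep; 80 mm flange; tabs to 93 mm; tongues 9 mm wide at +x and -x, to 6.5 mm below the flange. x along the bar within 4 degrees at the start. Seated: origin 10 mm below the neck's rim.
- outer_lid: Green outer lid, 103 mm across, 0.16 kg; origin on its axis 34 mm below the bar's centre, x along the bar, z up. Four lugs inside its skirt carry the inner lid's tabs. Turned 25 to 55 degrees (best 45; stop at about 58) counter-clockwise from above relative to the inner lid, the lugs are free of the tabs; it turns freely when raised about 1 mm from resting on the inner lid.
- pin_carton: Bystander: small brown carton, 60 x 60 x 48 mm, origin under its centre.
- phone: Bystander: dark phone lying flat, 77 x 152 x 9 mm, origin under its centre.
- tape: Bystander: yellow paper tape roll lying flat, 48 mm across, 15 mm high, origin under its centre.
- clip: Bystander: red binder clip standing, 18 x 30 x 38 mm, origin under its centre.

How it is judged:
By the outcome, as a careful person would: the job done as asked, in the order asked, and still so for the second after the job is handed in, while the arm keeps its last pose, push and grip.
It also fails if it takes over 42 s, if anything falls off the work surface, if the arm or the gripper's body presses on something with over 40 N, if the wrist force passes 120 N, or if a joint passes its speed limit or range.

## Working session

There is one attempt and no reset: what is moved stays moved. The work goes in short steps, Python scripts to look and compute and a shell command to move; the robot and the scene stay as the last step left them, time stands still between calls to the robot, and variables do not carry over. Pictures are saved under pics/ and viewed, and the job is handed in when it is done.

```bash
ls; mkdir -p pics; python3 - <<'E'
from workcell import *
import cv2,json
o=get_obs();print(o)
for n in("scene","top","wrist"):
    p,d=camera(n);cv2.imwrite(f"pics/{n}0.png",p[:,:,::-1]);print(n,camera_model(n))
E
```

```text
pics
{'clock': 0.0, 'joint_pos': array([-1.35559914,  0.33291527, -0.0647036 ,  1.46095558,  0.02162347,
        1.34990773, -0.08851   ]), 'joint_velocities': array([ 0.00083799,  0.00059723,  0.00118432, -0.00196887,  0.00012762,
        0.00094469, -0.00010877]), 'tau': array([ 4.57377373e-04, -6.25437999e+01,  4.96324373e-02, -3.91612887e+01,
        1.62603561e-02,  9.81750054e-03, -2.48290945e-05]), 'position': array([0.14716615, 0.60714092, 0.30308197]), 'ee_rot': array([ 1.18608758e-01,  9.92940788e-01, -7.43524971e-04, -4.31073673e-05]), 'ft_force': array([-0.99239491, -0.41494055, -0.31281066]), 'torque': array([-0.02428358, -0.00586217, -0.01139834]), 'grip_width': 1.0023207364479425}
scene {'fx': 439.7874835667528, 'fy': 439.7874835667528, 'cx': 258.0636656574764, 'cy': 186.36728773951037, 'distortion': array([-0.15875952,  0.        ,  0.        ,  0.        ,  0.        ]), 'position': array([ 0.10762014, -0.71093893,  0.90430667]), 'rotation': array([ 0.39127333, -0.08998916, -0.1885831 ,  0.89623856])}
top {'fx': 397.0831301694948, 'fy': 397.0831301694948, 'cx': 257.27288666402495, 'cy': 187.90804098567577, 'distortion': array([-0.11927938,  0.        ,  0.        ,  0.        ,  0.        ]), 'position': array([0.35267018, 0.08203452, 1.22753979]), 'rotation': array([ 0.04492377, -0.04291977, -0.70509717,  0.70638356])}
wrist {'fx': 306.86341058882095, 'fy': 306.86341058882095, 'cx': 259.0843419385126, 'cy': 190.20618332656497, 'distortion': array([-0.02503821,  0.        ,  0.        ,  0.        ,  0.        ]), 'hand_eye': array([[-1.87650413e-04,  9.58314859e-01,  2.85714184e-01,
         7.16790426e-02],
       [ 9.99998883e-01,  6.03583596e-04, -1.36770573e-03,
        -2.79141988e-04],
       [-1.48314512e-03,  2.85713608e-01, -9.58313902e-01,
        -6.99392382e-02],
       [ 0.00000000e+00,  0.00000000e+00,  0.00000000e+00,
         1.00000000e+00]])}
```

View pics/scene0.png

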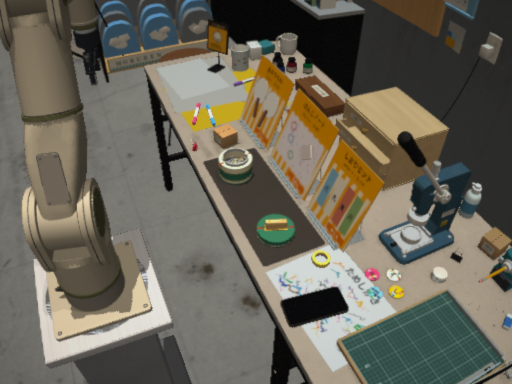

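View pics/top0.png

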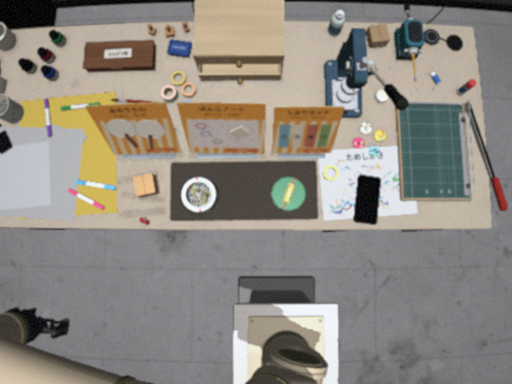

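View pics/wrist0.png

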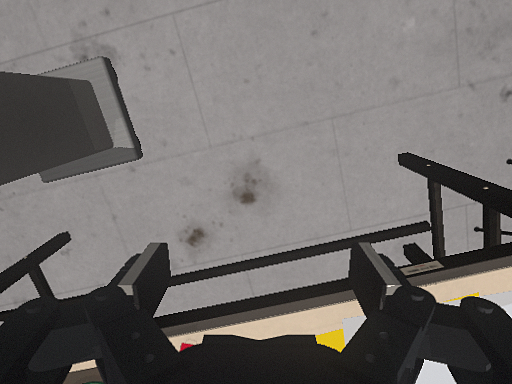

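The scene picture shows the tin at (236,165) and the lid at (276,229). The top view has the tin at (199,195), the lid at (288,194), and the upright card displays just behind them. The wrist camera still looks mostly at the floor.

```bash
cat > h.py <<'E'
import numpy as np,cv2
from scipy.spatial.transform import Rotation as R
from workcell import *
def pose(cm,obs=None):
    if 'hand_eye' in cm:
        T=np.eye(4);T[:3,:3]=R.from_quat(obs['ee_rot']).as_matrix();T[:3,3]=obs['position']
        return T@cm['hand_eye']
    T=np.eye(4);T[:3,:3]=R.from_quat(cm['rotation']).as_matrix();T[:3,3]=cm['position'];return T
def K(cm): return np.array([[cm['fx'],0,cm['cx']],[0,cm['fy'],cm['cy']],[0,0,1]])
def rays(cm,uv,T):
    p=cv2.undistortPoints(np.asarray(uv,float).reshape(-1,1,2),K(cm),cm['distortion'])[:,0]
    d=np.c_[p[:,0],-p[:,1],-np.ones(len(p))]
    return T[:3,3],d@T[:3,:3].T
def onplane(cm,uv,T,z):
    o,d=rays(cm,uv,T);s=(z-o[2])/d[:,2];return o+d*s[:,None]
def proj(cm,P,T):
    q=(np.asarray(P,float).reshape(-1,3)-T[:3,3])@T[:3,:3]
    q=q*[1,-1,-1]
    return cv2.projectPoints(q,np.zeros(3),np.zeros(3),K(cm),cm['distortion'])[0][:,0]
E
python3 - <<'E'
from h import *
a=cv2.imread('pics/top0.png')[140:240,150:340];cv2.imwrite('pics/top0c.png',cv2.resize(a,None,fx=4,fy=4,interpolation=2))
a=cv2.imread('pics/scene0.png')[100:260,190:350];cv2.imwrite('pics/scene0c.png',cv2.resize(a,None,fx=3.7,fy=3.7,interpolation=2))
E
```

```text
(no output)
```

View pics/top0c.png

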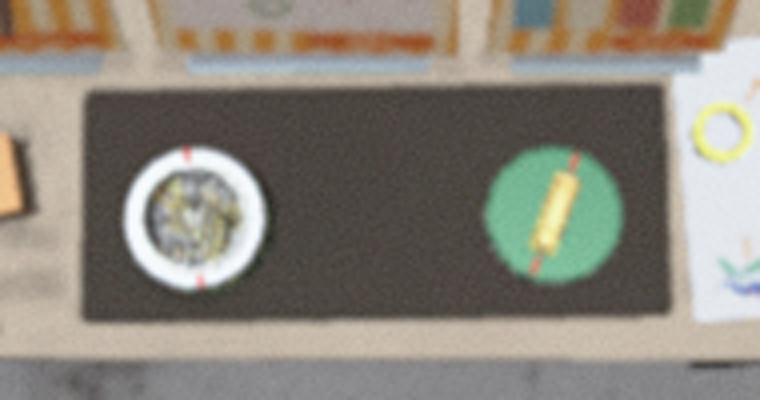

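View pics/scene0c.png

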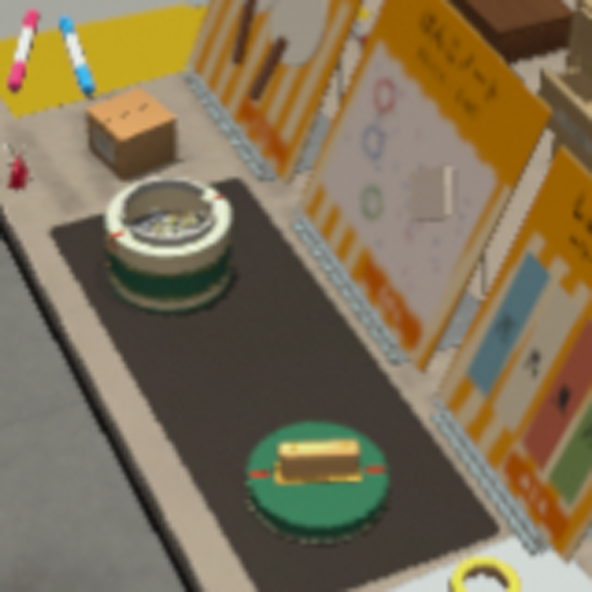

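The crops show red marks in line with the bar, tilted slightly clockwise in the image, and red marks on the tin's neck at its top and bottom. Next I'll measure both.

```bash
python3 - <<'E'
from h import *
im=cv2.imread('pics/top0.png');hsv=cv2.cvtColor(im,cv2.COLOR_BGR2HSV)
def meas(name,im,lidbox,tinbox):
    cm=camera_model(name);T=pose(cm);hsv=cv2.cvtColor(im,cv2.COLOR_BGR2HSV)
    def mk(lo,hi,box):
        m=cv2.inRange(hsv,lo,hi);z=np.zeros_like(m);x0,y0,x1,y1=box;z[y0:y1,x0:x1]=m[y0:y1,x0:x1];return z
    g=mk((60,70,60),(90,255,255),lidbox)
    red=lambda b:mk((0,90,90),(8,255,255),b)|mk((170,90,90),(180,255,255),b)
    c=max(cv2.findContours(g,0,1)[0],key=cv2.contourArea)
    P=onplane(cm,c[:,0],T,.0235)[:,:2].astype(np.float32)
    print(name,'lid',cv2.fitEllipse(P),cv2.minEnclosingCircle(P))
    for b,z,l in((lidbox,.0235,'lidred'),(tinbox,.0735,'tinred')):
        n,_,st,ce=cv2.connectedComponentsWithStats(red(b))
        k=[i for i in range(1,n) if st[i,4]>=2]
        P=onplane(cm,ce[k],T,z) if k else []
        print(l,[(st[i,4],ce[i].round(1)) for i in k],np.round(P,4).tolist())
    y=mk((12,60,120),(32,255,255),lidbox)
    ys,xs=np.nonzero(y);P=onplane(cm,np.c_[xs,ys],T,.0505)[:,:2].astype(np.float32);print('bar',cv2.minAreaRect(P),P.mean(0), len(P))
    if name=='top':
        w=cv2.inRange(hsv,(0,0,150),(180,60,255));z=np.zeros_like(w);x0,y0,x1,y1=tinbox;z[y0:y1,x0:x1]=w[y0:y1,x0:x1]
        c=max(cv2.findContours(z,0,1)[0],key=cv2.contourArea);P=onplane(cm,c[:,0],T,.0645)[:,:2].astype(np.float32)
        print('tin',cv2.fitEllipse(P),cv2.minEnclosingCircle(P))
meas('top',im,(266,172,310,216),(178,172,222,216))
meas('scene',cv2.imread('pics/scene0.png'),(250,205,300,250),(212,142,256,190))
cm=camera_model('top');T=pose(cm)
print('mat',onplane(cm,[(171,163),(316,162),(317,218),(171,219)],T,.0025).round(3).tolist())
p,d=camera('top')
for u,v in[(240,150),(240,130),(240,110),(310,150),(310,110),(240,156)]:
    o,r=rays(cm,[(u,v)],T);print((u,v),(o+r[0]*d[v,u]).round(3))
E
```

```text
top lid ((0.49677273631095886, 0.01584547571837902), (0.04425342008471489, 0.10346589982509613), 70.4139175415039) ((0.4893660545349121, -0.0006957445293664932), 0.05073802173137665)
lidred [] []
tinred [(np.int32(2), array([196. , 176.5]))] [[0.5305, 0.2662, 0.0735]]
bar ((0.48675185441970825, -0.007924586534500122), (0.018868889659643173, 0.09236549586057663), 71.2079849243164) [ 0.48651484 -0.00780227] 135
tin ((0.4794839322566986, 0.26051682233810425), (0.10137572884559631, 0.10240720212459564), 14.013631820678711) ((0.47951215505599976, 0.2604180574417114), 0.0526367723941803)
scene lid ((0.476283997297287, -0.0347619354724884), (0.04960108920931816, 0.10781039297580719), 68.63070678710938) ((0.4811750650405884, -0.02074182964861393), 0.05074689909815788)
lidred [(np.int32(2), array([290.5, 227. ])), (np.int32(4), array([259.5, 228. ]))] [[0.5234, -0.0254, 0.0235], [0.4453, 0.0046, 0.0235]]
tinred [(np.int32(2), array([220.5, 163. ]))] [[0.4259, 0.2443, 0.0735]]
bar ((0.4767364263534546, -0.02129976451396942), (0.03813062980771065, 0.09461993724107742), 71.23048400878906) [ 0.47844973 -0.02002089] 163
mat [[0.584, 0.358, 0.002], [0.588, -0.099, 0.002], [0.412, -0.099, 0.002], [0.408, 0.353, 0.002]]
(240, 150) [0.622 0.139 0.021]
(240, 130) [0.653 0.134 0.139]
(240, 110) [0.689 0.131 0.21 ]
(310, 150) [ 0.623 -0.078  0.021]
(310, 110) [ 0.689 -0.055  0.209]
(240, 156) [0.603 0.139 0.02 ]
```

```bash
python3 -m crank '-0.84 -0.91 0 0 0 0 85; -0.84 -0.91 0 0 0 0 85; -0.84 -0.91 0 0 0 0 85; -0.84 -0.91 0 0 0 0 85; -0.84 -0.91 0 0 0 0 85; -0.84 -0.91 0 0 0 0 85; -0.84 -0.91 0 0 0 0 85; -0.84 -0.91 0 0 0 0 85; -0.84 -0.91 0 0 0 0 85; -0.84 -0.91 0 0 0 0 85'
```

```text
clock: 1.2
position: [0.3869, 0.1721, 0.3003]
ee_rot: [0.113, 0.994, -0.0, -0.002]
ft_force: [0.9, -0.2, -0.6]
grip_width: 0.993
```

```bash
cat > goto.py <<'E'
import sys
from h import *
# usage: goto x y z yawdeg(tool x) -> remaining shift in tool axes, units
o=get_obs();M=R.from_quat(o['ee_rot'])
print('t',round(float(o['clock']),2),'pos',o['position'].round(4),'yaw',np.degrees(np.arctan2(M.as_matrix()[1,0],M.as_matrix()[0,0])).round(2),'zaxis',M.as_matrix()[:,2].round(4),'q',o['joint_pos'].round(2),'F',o['ft_force'].round(1),'grip',round(float(o['grip_width']),3))
if len(sys.argv)>4:
    x,y,z,yw=map(float,sys.argv[1:5]);c,s=np.cos(np.radians(yw)),np.sin(np.radians(yw))
    G=R.from_matrix(np.array([[c,s,0],[s,-c,0],[0,0,-1]]))
    print('shift units',(M.inv().apply(np.array([x,y,z])-o['position'])/.04).round(3),'rot units',(np.degrees((M.inv()*G).as_rotvec())/8).round(3))
E
python3 goto.py .487 -.005 .25 159
```

```text
t 1.2 pos [0.3869 0.1721 0.3003] yaw 167.0 zaxis [-3.3e-03 -1.0e-04 -1.0e+00] q [-0.88 -0.14  0.33  1.97  0.04  1.3   0.78] F [ 0.9 -0.2 -0.6] grip 0.993
shift units [-3.439 -3.751  1.25 ] rot units [-0.007 -0.022  1.   ]
```

```bash
python3 -m crank '-0.8 -0.87 0.2 0 0 0 85; -0.8 -0.87 0.2 0 0 0 85; -0.8 -0.87 0.2 0 0 0 85; -0.6 -0.6 0.2 0 0 0.2 85; -0.5 -0.5 0.2 0 0 0.4 85; -0.1 0 0.2 0 0 0.4 85; 0 0 0 0 0 0 85; 0 0 0 0 0 0 85; 0 0 0 0 0 0 85; 0 0 0 0 0 0 85'; python3 goto.py .487 -.005 .25 159
python3 - <<'E'
from h import *
p,d=camera('wrist');cv2.imwrite('pics/w1.png',p[:,:,::-1]);np.save('w1d.npy',d)
E
```

```text
clock: 2.2
position: [0.4966, -0.0203, 0.2524]
ee_rot: [0.187, 0.982, 0.001, 0.001]
ft_force: [-1.1, -0.4, 0.9]
grip_width: 0.996
t 2.2 pos [ 0.4966 -0.0203  0.2524] yaw 158.45 zaxis [ 0.0016  0.0012 -1.    ] q [-0.66  0.08  0.64  1.89 -0.05  1.19  1.2 ] F [-1.1 -0.4  0.9] grip 0.996
shift units [0.365 0.268 0.06 ] rot units [ 0.012  0.007 -0.069]
```

View pics/w1.png

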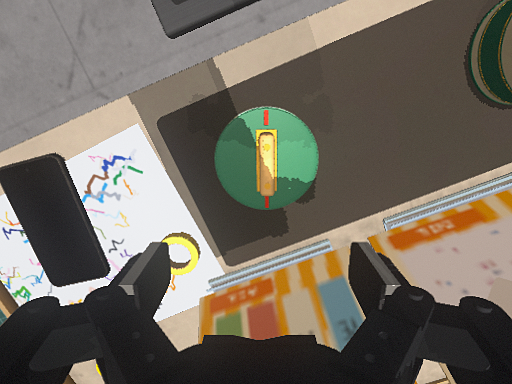

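The wrist view shows the lid centred near (267,158), with the bar upright between red marks at (266,118) and (267,201).

```bash
cat > lid.py <<'E'
from h import *
o=get_obs();cm=camera_model('wrist');T=pose(cm,o)
im=cv2.imread('pics/w1.png');hsv=cv2.cvtColor(im,cv2.COLOR_BGR2HSV)
box=np.zeros(im.shape[:2],np.uint8);box[95:220,205:330]=255
g=cv2.inRange(hsv,(60,80,30),(95,255,255))&box
c=max(cv2.findContours(g,0,1)[0],key=cv2.contourArea);hull=cv2.convexHull(c)[:,0]
P=onplane(cm,hull,T,.0235)[:,:2].astype(np.float32);print('lid',cv2.fitEllipse(P),cv2.minEnclosingCircle(P))
r=(cv2.inRange(hsv,(0,120,80),(6,255,255))|cv2.inRange(hsv,(172,120,80),(180,255,255)))&box
n,_,st,ce=cv2.connectedComponentsWithStats(r);k=[i for i in range(1,n) if st[i,4]>=8];print([(st[i,4],ce[i]) for i in k])
Q=onplane(cm,ce[k],T,.0235);print(Q.round(4))
if len(k)==2:
    a=Q[0]-Q[1];print('mid',Q.mean(0),'yaw',np.degrees(np.arctan2(a[1],a[0])))
y=cv2.inRange(hsv,(12,80,60),(32,255,255))&box
# bar top brightest lighter: use minAreaRect of whole
ys,xs=np.nonzero(y);P=onplane(cm,np.c_[xs,ys],T,.0505)[:,:2].astype(np.float32);print('bar',cv2.minAreaRect(P))
E
python3 lid.py
```

```text
lid ((0.4874061644077301, -0.008312392048537731), (0.10200590640306473, 0.10229390859603882), 140.13441467285156) ((0.48750051856040955, -0.008222474716603756), 0.051444295793771744)
[(np.int32(59), array([265.52542373, 117.11864407])), (np.int32(46), array([266.5, 201.5]))]
[[ 0.4482  0.0063  0.0235]
 [ 0.5274 -0.0234  0.0235]]
mid [ 0.48782625 -0.00859482  0.0235    ] yaw 159.4557104463244
bar ((0.4780469536781311, -0.0057817064225673676), (0.018311887979507446, 0.07761062681674957), 69.3287124633789)
```

```bash
python3 goto.py .4876 -.0084 .1 159.4
```

```text
t 2.25 pos [ 0.4967 -0.0203  0.2524] yaw 158.45 zaxis [ 0.0017  0.0013 -1.    ] q [-0.66  0.08  0.64  1.89 -0.05  1.19  1.2 ] F [-0.2  0.2  0.6] grip 0.996
shift units [0.324 0.185 3.811] rot units [ 0.013  0.008 -0.119]
```

```bash
python3 -m crank '0.16 0.09 0.6 0 0 -0.12 85; 0.16 0.09 0.8 0 0 0 85; 0 0 0.8 0 0 0 85; 0 0 0.5 0 0 0 70; 0 0 0.3 0 0 0 60; 0 0 0.1 0 0 0 50; 0 0 0 0 0 0 45; 0 0 0 0 0 0 40; 0 0 0 0 0 0 40; 0 0 0 0 0 0 40' 40; python3 goto.py .4876 -.0084 .1 159.4
python3 - <<'E'
from h import *
p,d=camera('wrist');cv2.imwrite('pics/w2.png',p[:,:,::-1])
E
```

```text
clock: 3.25
position: [0.4904, -0.0044, 0.1302]
ee_rot: [0.174, 0.985, 0.004, 0.005]
ft_force: [1.2, -0.5, 0.5]
grip_width: 0.465
t 3.25 pos [ 0.4904 -0.0044  0.1302] yaw 159.95 zaxis [ 0.0122  0.0066 -0.9999] q [-0.63  0.24  0.61  2.03 -0.18  0.91  1.3 ] F [ 1.2 -0.5  0.5] grip 0.465
shift units [ 0.039 -0.126  0.752] rot units [0.075 0.066 0.069]
```

View pics/w2.png

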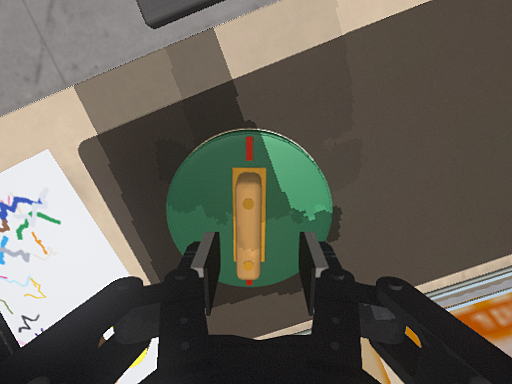

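The bar (248,220) lies between the jaws, a little left of centre, which agrees with the computed shift. I'll finish the descent and close.

```bash
python3 -m crank '0.02 -0.06 0.2 0.07 0.07 0.07 40; 0.02 -0.06 0.2 0 0 0 38; 0 0 0.2 0 0 0 36; 0 0 0.1 0 0 0 34; 0 0 0 0 0 0 30; 0 0 0 0 0 0 26; 0 0 0 0 0 0 24; 0 0 0 0 0 0 22; 0 0 0 0 0 0 22; 0 0 0 0 0 0 22' 40; python3 goto.py .4876 -.0084 .1 159.4
```

```text
clock: 4.3
position: [0.4873, -0.0087, 0.1]
ee_rot: [0.179, 0.984, 0.0, -0.0]
ft_force: [-0.0, -0.0, 0.7]
grip_width: 0.255
t 4.3 pos [ 0.4873 -0.0087  0.1   ] yaw 159.34 zaxis [-8.e-04  4.e-04 -1.e+00] q [-0.61  0.29  0.6   2.05 -0.22  0.86  1.32] F [-0.  -0.   0.7] grip 0.255
shift units [-0.004  0.01  -0.001] rot units [ 0.001 -0.007 -0.008]
```

```bash
python3 -m crank '0 0 0 0 0 0 18; 0 0 0 0 0 0 10; 0 0 0 0 0 0 5; 0 0 0 0 0 0 5; 0 0 0 0 0 0 5; 0 0 0 0 0 0 5; 0 0 -0.1 0 0 0 5; 0 0 -0.2 0 0 0 5; 0 0 -0.4 0 0 0 5; 0 0 -0.5 0 0 0 5' 70; python3 goto.py .4876 -.0084 .1 159.4
python3 - <<'E'
from h import *
p,d=camera('wrist');cv2.imwrite('pics/w3.png',p[:,:,::-1])
p,d=camera('scene');cv2.imwrite('pics/s3.png',cv2.resize(p[120:280,190:350,::-1],None,fx=3.5,fy=3.5))
E
```

```text
clock: 5.3
position: [0.4853, -0.0091, 0.1481]
ee_rot: [0.18, 0.984, -0.001, -0.003]
ft_force: [0.4, -0.1, -3.0]
grip_width: 0.146
t 5.3 pos [ 0.4853 -0.0091  0.1481] yaw 159.32 zaxis [-0.0064 -0.0014 -1.    ] q [-0.64  0.2   0.62  2.02 -0.14  0.96  1.26] F [ 0.4 -0.1 -3. ] grip 0.146
shift units [-0.054  0.04   1.203] rot units [-0.025 -0.04  -0.01 ]
```

View pics/w3.png

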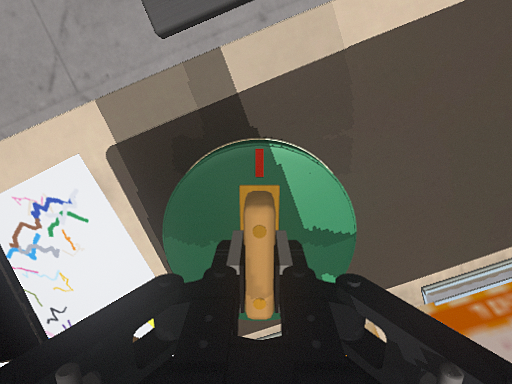

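View pics/s3.png

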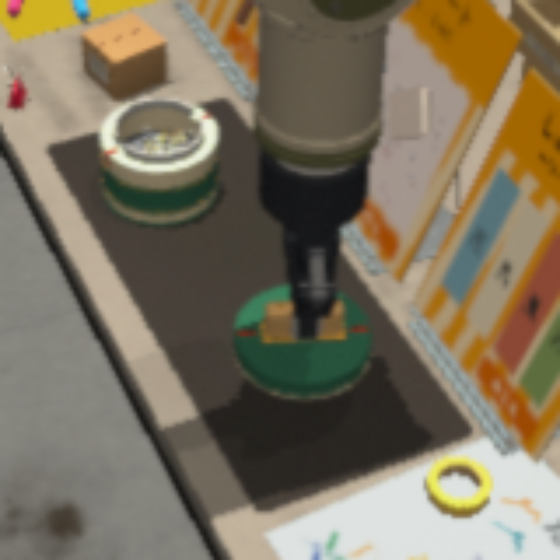

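The lid set is off the mat: -3 N on the wrist, grip at 0.146. The lid is level and the front red mark is at (260,163). Next I'll move part-way to the tin, so that it can be seen beside the held lid.

```bash
python3 - <<'E'
from h import *
o=get_obs();cm=camera_model('wrist');T=pose(cm,o)
im=cv2.imread('pics/w3.png');hsv=cv2.cvtColor(im,cv2.COLOR_BGR2HSV)
r=(cv2.inRange(hsv,(0,120,80),(6,255,255))|cv2.inRange(hsv,(172,120,80),(180,255,255)));r[:,:230]=0;r[:,290:]=0;r[200:]=0
ys,xs=np.nonzero(r);M=R.from_quat(o['ee_rot'])
z=o['position'][2]-.0765
for uv in [(xs.mean(),ys.mean()),(xs.mean(),ys.min()),(xs.mean(),ys.max())]:
    P=onplane(cm,[uv],T,z)[0];print(uv,(M.inv().apply(P-o['position'])*1000).round(1))
g=cv2.inRange(hsv,(60,80,30),(95,255,255));g[240:]=0;g[:,:150]=0;g[:,370:]=0
c=max(cv2.findContours(g,0,1)[0],key=cv2.contourArea);P=onplane(cm,cv2.convexHull(c)[:,0],T,z)
L=M.inv().apply(P-o['position'])[:,:2]*1000;L=L[(L[:,0]>0)]
A=np.c_[2*L,np.ones(len(L))];s=np.linalg.lstsq(A,(L**2).sum(1),rcond=None)[0];print('circle',s[:2],np.sqrt(s[2]+s[0]**2+s[1]**2))
E
python3 goto.py .48 .13 .26 185
```

```text
(np.float64(259.1352657004831), np.float64(162.66666666666666)) [41.9  0.1 76.6]
(np.float64(259.1352657004831), np.int64(149)) [48.6  0.1 76.6]
(np.float64(259.1352657004831), np.int64(176)) [35.3  0.1 76.5]
circle [2.56373148 0.0505688 ] 50.067015096044045
t 5.4 pos [ 0.4871 -0.0089  0.1501] yaw 159.32 zaxis [-1.2e-03  3.0e-04 -1.0e+00] q [-0.64  0.2   0.63  2.02 -0.14  0.96  1.26] F [ 0.4 -0.6 -2.8] grip 0.143
shift units [ 1.397  3.186 -2.747] rot units [ 1.00e-03 -9.00e-03 -3.21e+00]
```

```bash
python3 -m crank '0.1 0.1 -0.5 0 0 0 5; 0.2 0.5 -0.7 0 0 0 5; 0.3 0.7 -0.6 0 0 0 5; 0.3 0.8 -0.5 0 0 0 5; 0.3 0.7 -0.3 0 0 0 5; 0.2 0.4 -0.1 0 0 -0.4 5; 0 0 0 0 0 -0.8 5; 0 0 0 0 0 -0.8 5; 0 0 0 0 0 -0.8 5; 0 0 0 0 0 -0.4 5'; python3 -m crank '0 0 0 0 0 0 5; 0 0 0 0 0 0 5; 0 0 0 0 0 0 5; 0 0 0 0 0 0 5; 0 0 0 0 0 0 5; 0 0 0 0 0 0 5; 0 0 0 0 0 0 5; 0 0 0 0 0 0 5; 0 0 0 0 0 0 5; 0 0 0 0 0 0 5'; python3 goto.py .48 .2605 .26 186
python3 - <<'E'
from h import *
p,d=camera('wrist');cv2.imwrite('pics/w4.png',p[:,:,::-1])
E
```

```text
clock: 6.4
position: [0.4768, 0.1348, 0.2556]
ee_rot: [-0.057, 0.998, -0.0, -0.004]
ft_force: [0.2, 0.6, -2.9]
grip_width: 0.148
clock: 7.4
position: [0.4762, 0.1333, 0.253]
ee_rot: [-0.057, 0.998, -0.001, -0.006]
ft_force: [0.3, -0.1, -2.3]
grip_width: 0.145
t 7.4 pos [0.4762 0.1333 0.253 ] yaw -173.47 zaxis [-0.011  -0.0032 -0.9999] q [-0.84  0.08  0.5   1.88 -0.04  1.2   1.36] F [ 0.3 -0.1 -2.3] grip 0.145
shift units [-0.455  3.148 -0.186] rot units [-0.014 -0.081  0.066]
```

View pics/w4.png

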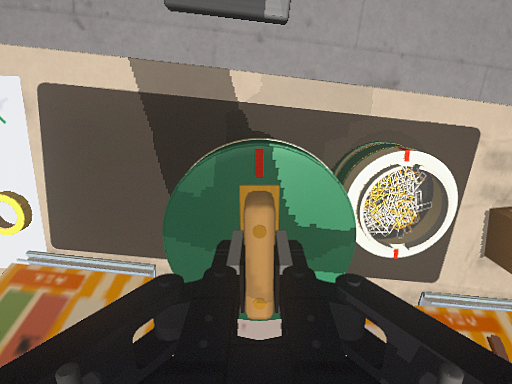

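The wrist view shows the tin at about (402,203), partly hidden by the lid, with red marks at (407,155) and (396,254).

```bash
cat > tin.py <<'E'
from h import *
import sys
o=get_obs();cm=camera_model('wrist');T=pose(cm,o)
im=cv2.imread(sys.argv[1]);x0,y0,x1,y1=map(int,sys.argv[2:6]);hsv=cv2.cvtColor(im,cv2.COLOR_BGR2HSV)
box=np.zeros(im.shape[:2],np.uint8);box[y0:y1,x0:x1]=255
r=(cv2.inRange(hsv,(0,120,80),(6,255,255))|cv2.inRange(hsv,(172,120,80),(180,255,255)))&box
n,_,st,ce=cv2.connectedComponentsWithStats(r);k=[i for i in range(1,n) if st[i,4]>=12];print([(st[i],ce[i].round(1)) for i in k])
for z in(.0645,.0735):
    Q=onplane(cm,ce[k],T,z);a=Q[0]-Q[-1]
    print(z,'mid',Q.mean(0).round(4),'sep',np.linalg.norm(a).round(4),'yaw',np.degrees(np.arctan2(a[1],a[0])).round(2))
w=cv2.inRange(hsv,(0,0,185),(180,45,255))&box
c=max(cv2.findContours(w,0,1)[0],key=cv2.contourArea);hull=cv2.convexHull(c)[:,0].astype(float)
def fit(P):
    c=P.mean(0)
    for i in range(4):
        A=np.c_[2*P,np.ones(len(P))];s=np.linalg.lstsq(A,(P**2).sum(1),rcond=None)[0];rr=np.sqrt(s[2]+s[0]**2+s[1]**2)
        e=np.linalg.norm(P-s[:2],axis=1)-rr;P=P[abs(e)<max(.0015,1.5*abs(e).mean())]
    return s[:2].round(4),rr.round(4),len(P),abs(e).mean().round(5)
print('outer',fit(onplane(cm,hull,T,.0645)[:,:2]))
m=np.zeros_like(w);cv2.drawContours(m,[c],-1,255,-1)
E
python3 tin.py pics/w4.png 355 130 465 275; python3 -c "
import cv2;a=cv2.imread('pics/w4.png')[130:280,330:480];cv2.imwrite('pics/w4c.png',cv2.resize(a,None,fx=4,fy=4,interpolation=2))"
```

```text
[(array([399, 148,  12,  13,  62], dtype=int32), array([405.9, 153.4])), (array([393, 249,   5,  10,  41], dtype=int32), array([395.4, 253.8]))]
0.0645 mid [0.4797 0.2607 0.0645] sep 0.0949 yaw -171.86
0.0735 mid [0.4771 0.256  0.0735] sep 0.0916 yaw -171.86
outer (array([0.48  , 0.2612]), np.float64(0.0506), 41, np.float64(8e-05))
```

View pics/w4c.png

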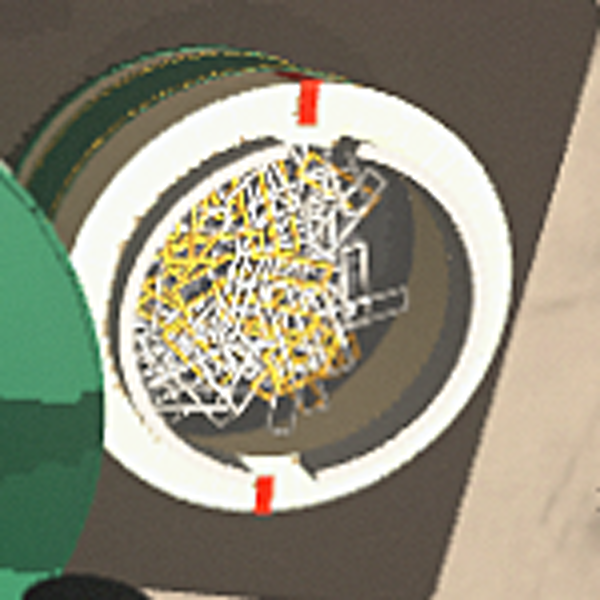

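```bash
python3 - <<'E'
from h import *
o=get_obs();cm=camera_model('wrist');T=pose(cm,o);M=R.from_quat(o['ee_rot'])
Q=onplane(cm,[(407.25,155.75),(396,253.75)],T,.0645);a=Q[0]-Q[1];print('tin',Q.mean(0).round(4),np.degrees(np.arctan2(a[1],a[0])),np.linalg.norm(a))
im=cv2.imread('pics/w4.png');hsv=cv2.cvtColor(im,cv2.COLOR_BGR2HSV)
r=(cv2.inRange(hsv,(0,120,80),(6,255,255))|cv2.inRange(hsv,(172,120,80),(180,255,255)));r[:,:230]=0;r[:,290:]=0;r[200:]=0
ys,xs=np.nonzero(r);D=np.array([0,0,1.])
def tool(uv,zt):
    o_,d=rays(cm,uv,T);o_=M.inv().apply(o_-o['position']);d=M.inv().apply(d);s=(zt-o_[2])/d[:,2];return (o_+d*s[:,None])*1000
print('mark',tool([(xs.mean(),ys.mean()),(xs.mean(),ys.min()),(xs.mean(),ys.max())],.0765).round(1))
im1=cv2.imread('pics/w1.png')
g=cv2.inRange(hsv,(60,80,30),(95,255,255));g[240:]=0;g[:,:150]=0;g[:,370:]=0
c=max(cv2.findContours(g,0,1)[0],key=cv2.contourArea);L=tool(cv2.convexHull(c)[:,0].astype(float),.0765)[:,:2];L=L[L[:,0]>8]
from scipy.optimize import least_squares
f=least_squares(lambda p:np.linalg.norm(L-p,axis=1)-51.5,[0,0],loss='soft_l1',f_scale=.5);print('circ r51.5',f.x,abs(f.fun).mean(),len(L))
# bar top edges direction (tool z .0495 plane): yellow pixels rows 195..240
y=cv2.inRange(hsv,(12,80,60),(32,255,255));
for row in(200,215,230):
    xx=np.nonzero(y[row,230:290])[0]+230;print(row,xx.min(),xx.max(),tool([(xx.min(),row),(xx.max(),row)],.0495).round(1).tolist())
E
```

```text
tin [0.4805 0.2618 0.0645] -172.35140144011956 0.09285888161362069
mark [[42.1 -0.4 76.5]
 [48.7 -0.4 76.5]
 [35.4 -0.4 76.5]]
circ r51.5 [1.74002602 1.00944826] 1.027018376189011 20
200 239 279 [[32.0, -8.7, 49.5], [32.0, 7.7, 49.5]]
215 240 278 [[25.4, -8.4, 49.5], [25.4, 7.4, 49.5]]
230 241 277 [[18.6, -8.1, 49.5], [18.6, 7.1, 49.5]]
```

```bash
python3 goto.py .480 .261 .2 187.4
```

```text
t 7.45 pos [0.4762 0.1333 0.253 ] yaw -173.47 zaxis [-0.011  -0.0032 -0.9999] q [-0.84  0.08  0.5   1.88 -0.04  1.2   1.36] F [-0.   0.2 -2.9] grip 0.149
shift units [-0.473  3.163  1.315] rot units [-0.013 -0.081 -0.109]
```

```bash
python3 -m crank '-0.05 0.3 0 0 -0.08 -0.1 5; -0.05 0.6 0 0 0 0 5; -0.05 0.6 0.1 0 0 0 5; -0.05 0.6 0.2 0 0 0 5; -0.05 0.6 0.2 0 0 0 5; -0.05 0.3 0.2 0 0 0 5; 0 0.1 0.2 0 0 0 5; 0 0 0.2 0 0 0 5; 0 0 0 0 0 0 5; 0 0 0 0 0 0 5';python3 goto.py .480 .261 .185 187.4
```

```text
clock: 8.45
position: [0.472, 0.2653, 0.2065]
ee_rot: [-0.066, 0.998, -0.0, 0.002]
ft_force: [-1.0, 1.0, -2.3]
grip_width: 0.15
t 8.45 pos [0.472  0.2653 0.2065] yaw -172.44 zaxis [ 4.1e-03  1.0e-04 -1.0e+00] q [-0.95  0.23  0.4   1.83 -0.1   1.1   1.19] F [-1.   1.  -2.3] grip 0.15
shift units [-0.181 -0.133  0.538] rot units [-0.003  0.029  0.02 ]
```

```bash
python3 -m crank '-0.1 -0.07 0.1 0 0.03 0.02 5; -0.08 -0.06 0.1 0 0 0 5; 0 0 0.1 0 0 0 5; 0 0 0.1 0 0 0 5; 0 0 0.05 0 0 0 5; 0 0 0 0 0 0 5; 0 0 0 0 0 0 5; 0 0 0 0 0 0 5; 0 0 0 0 0 0 5; 0 0 0 0 0 0 5';python3 goto.py .480 .261 .180 187.4;python3 - <<'E'
from h import *
p,d=camera('wrist');cv2.imwrite('pics/w5.png',p[:,:,::-1])
p,d=camera('scene');cv2.imwrite('pics/s5.png',cv2.resize(p[90:210,180:300,::-1],None,fx=5,fy=5,interpolation=2))
E
```

```text
clock: 9.45
position: [0.4818, 0.2587, 0.1883]
ee_rot: [-0.063, 0.998, 0.0, 0.001]
ft_force: [-0.6, 0.1, -2.1]
grip_width: 0.147
t 9.45 pos [0.4818 0.2587 0.1883] yaw -172.81 zaxis [ 1.4e-03  6.0e-04 -1.0e+00] q [-0.93  0.26  0.41  1.83 -0.12  1.07  1.22] F [-0.6  0.1 -2.1] grip 0.147
shift units [0.037 0.063 0.208] rot units [ 0.003  0.01  -0.026]
```

View pics/w5.png

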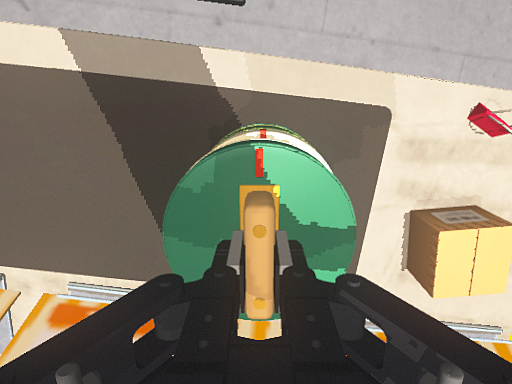

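View pics/s5.png

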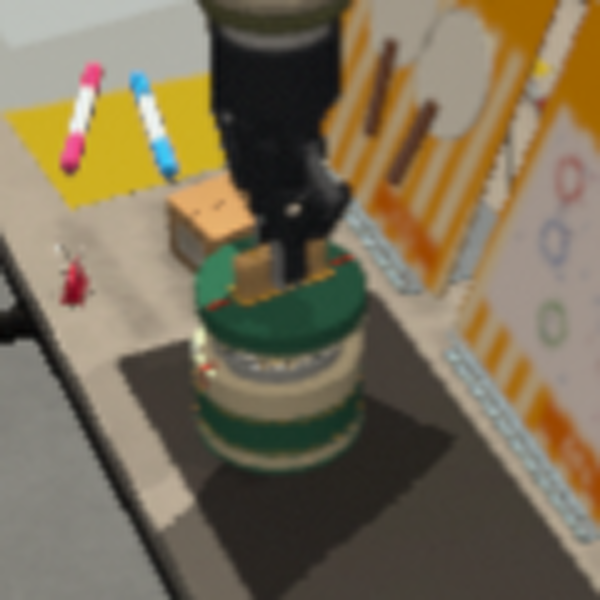

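The lid is over the tin. In the wrist view the tin's near mark at (263,133) sits just beyond the lid's mark at (259,162), a few pixels to the right. I'll quantify that before descending.

```bash
python3 - <<'E'
from h import *
o=get_obs();cm=camera_model('wrist');T=pose(cm,o);M=R.from_quat(o['ee_rot'])
im=cv2.imread('pics/w5.png');hsv=cv2.cvtColor(im,cv2.COLOR_BGR2HSV)
r=(cv2.inRange(hsv,(0,110,70),(6,255,255))|cv2.inRange(hsv,(172,110,70),(180,255,255)));r[:,:240]=0;r[:,285:]=0;r[185:]=0
n,_,st,ce=cv2.connectedComponentsWithStats(r)
for i in range(1,n):
    if st[i,4]>5:
        t=[(M.inv().apply(onplane(cm,[ce[i]],T,z)[0]-o['position'])*1000).round(1) for z in(.0645,o['position'][2]-.0765)];print(st[i],ce[i].round(1),t)
a=np.radians(187.6)
print('pred',M.inv().apply(np.array([.480+.0464*np.cos(a),.261+.0464*np.sin(a),.0645])-o['position'])*1000)
# tin shoulder edge fit (bright near rim): 
w=cv2.inRange(hsv,(0,0,150),(180,60,255));w[:120]=0;w[200:]=0;w[:,:180]=0;w[:,350:]=0
E
python3 -c "
import cv2;a=cv2.imread('pics/w5.png')[110:210,170:360];cv2.imwrite('pics/w5c.png',cv2.resize(a,None,fx=4,fy=4,interpolation=2))"
```

```text
[260 129   7   9  46] [262.7 133.1] [array([ 51.2,   1.9, 123.7]), array([56.2,  1.3, 76.4])]
[255 149   9  28 199] [259.  162.5] [array([ 32.5,  -0.4, 123.7]), array([42.1, -0.4, 76.4])]
pred [ 48.03430902   2.13465102 123.72123556]
```

View pics/w5c.png

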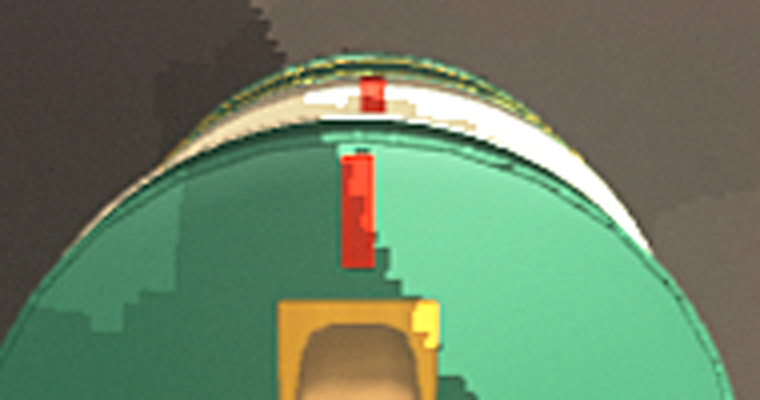

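```bash
python3 -m crank '0.02 0.03 0 0 0 -0.03 5; 0.02 0.03 0.05 0 0 0 5; 0 0 0.05 0 0 0 5; 0 0 0.05 0 0 0 5; 0 0 0.05 0 0 0 5; 0 0 0 0 0 0 5; 0 0 0 0 0 0 5; 0 0 0 0 0 0 5; 0 0 0 0 0 0 5; 0 0 0 0 0 0 5';python3 goto.py .480 .261 .1635 187.4
```

```text
clock: 10.55
position: [0.4797, 0.2611, 0.1795]
ee_rot: [-0.065, 0.998, 0.0, 0.001]
ft_force: [-0.4, -0.3, -2.2]
grip_width: 0.145
t 10.55 pos [0.4797 0.2611 0.1795] yaw -172.54 zaxis [ 1.3e-03  5.0e-04 -1.0e+00] q [-0.93  0.27  0.4   1.84 -0.12  1.05  1.22] F [-0.4 -0.3 -2.2] grip 0.145
shift units [-0.007 -0.003  0.4  ] rot units [0.002 0.009 0.007]
```

```bash
python3 -m crank '-0.01 0 0.03 0 0.01 0.01 5; 0 0 0.04 0 0 0 5; 0 0 0.04 0 0 0 5; 0 0 0.04 0 0 0 5; 0 0 0.04 0 0 0 5; 0 0 0.03 0 0 0 5; 0 0 0.02 0 0 0 5; 0 0 0 0 0 0 5; 0 0 0 0 0 0 5; 0 0 0 0 0 0 5';python3 goto.py .480 .261 .1635 187.4
```

```text
clock: 11.55
position: [0.4801, 0.2611, 0.169]
ee_rot: [-0.064, 0.998, 0.0, -0.0]
ft_force: [0.4, 0.2, -3.4]
grip_width: 0.144
t 11.55 pos [0.4801 0.2611 0.169 ] yaw -172.63 zaxis [-3.e-04  2.e-04 -1.e+00] q [-0.93  0.29  0.4   1.85 -0.13  1.03  1.22] F [ 0.4  0.2 -3.4] grip 0.144
shift units [ 0.003 -0.002  0.137] rot units [ 0.002 -0.002 -0.004]
```

```bash
python3 -m crank '0 0 0.02 0 0 0 5; 0 0 0.02 0 0 0 5; 0 0 0.02 0 0 0 5; 0 0 0.02 0 0 0 5; 0 0 0.02 0 0 0 5; 0 0 0.02 0 0 0 5; 0 0 0.01 0 0 0 5; 0 0 0 0 0 0 5; 0 0 0 0 0 0 5; 0 0 0 0 0 0 5';python3 goto.py .480 .261 .161 187.4
```

```text
clock: 12.55
position: [0.4804, 0.2613, 0.1638]
ee_rot: [-0.064, 0.998, 0.0, 0.0]
ft_force: [-0.4, 0.0, -1.8]
grip_width: 0.146
t 12.55 pos [0.4804 0.2613 0.1638] yaw -172.63 zaxis [ 4.e-04  8.e-04 -1.e+00] q [-0.93  0.3   0.4   1.85 -0.13  1.02  1.23] F [-0.4  0.  -1.8] grip 0.146
shift units [ 0.011 -0.006  0.069] rot units [ 0.006  0.004 -0.004]
```

```bash
python3 -m crank '0.01 0 0.01 0 0 0 5; 0 0 0.01 0 0 0 5; 0 0 0.015 0 0 0 5; 0 0 0.01 0 0 0 5; 0 0 0.01 0 0 0 5; 0 0 0.015 0 0 0 5; 0 0 0.01 0 0 0 5; 0 0 0 0 0 0 5; 0 0 0 0 0 0 5; 0 0 0 0 0 0 5';python3 goto.py .480 .261 .161 187.4
python3 - <<'E'
from h import *
F=[]
for i in range(2):
    p,d=camera('scene');F.append(get_obs()['ft_force'])
p,d=camera('wrist');F.append(get_obs()['ft_force']);print(np.round(F,1).tolist());cv2.imwrite('pics/w6.png',p[:,:,::-1])
p,d=camera('scene');cv2.imwrite('pics/s6.png',cv2.resize(p[90:210,180:300,::-1],None,fx=5,fy=5,interpolation=2))
E
```

```text
clock: 13.55
position: [0.4802, 0.2614, 0.1614]
ee_rot: [-0.064, 0.998, 0.001, 0.0]
ft_force: [-1.4, -0.9, 1.9]
grip_width: 0.147
t 13.55 pos [0.4802 0.2614 0.1614] yaw -172.64 zaxis [ 8.0e-04  1.6e-03 -1.0e+00] q [-0.93  0.3   0.4   1.85 -0.14  1.02  1.23] F [-1.4 -0.9  1.9] grip 0.147
shift units [ 0.006 -0.009  0.009] rot units [ 0.011  0.007 -0.005]
[[-1.0, 0.2, -0.3], [-1.0, -0.2, 1.3], [-0.7, -0.1, -0.1]]
```

View pics/s6.png

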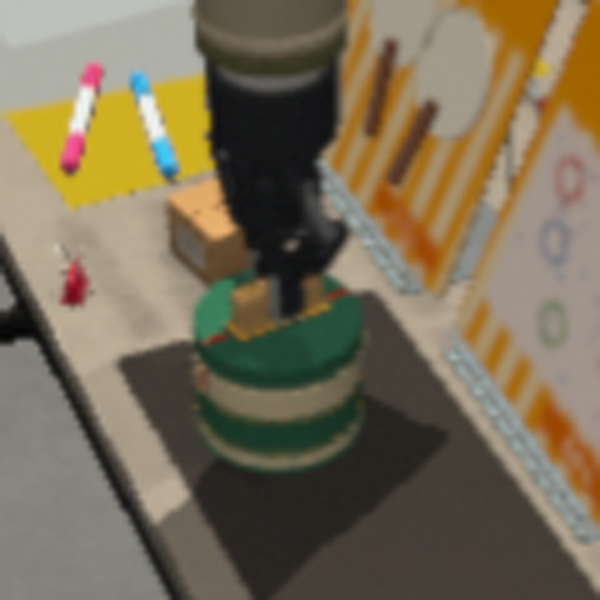

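View pics/w6.png

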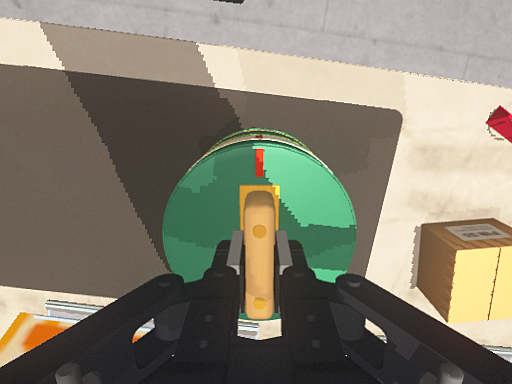

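The lid is down: TCP z is 0.1614 against an expected 0.161, and the wrist load has gone to about 0 N. I'll press lightly to confirm it is home.

```bash
python3 -m crank '0 0 0.015 0 0 0 5; 0 0 0.015 0 0 0 5; 0 0 0.02 0 0 0 5; 0 0 0.02 0 0 0 5; 0 0 0.02 0 0 0 5; 0 0 0.02 0 0 0 5; 0 0 0.02 0 0 0 5; 0 0 0.02 0 0 0 5; 0 0 0.02 0 0 0 5; 0 0 0.02 0 0 0 5';python3 goto.py .480 .261 .162 187.4
```

```text
clock: 14.75
position: [0.4808, 0.2614, 0.1613]
ee_rot: [-0.064, 0.998, 0.003, 0.0]
ft_force: [-3.9, -3.2, 9.6]
grip_width: 0.153
t 14.75 pos [0.4808 0.2614 0.1613] yaw -172.67 zaxis [ 1.0e-04  5.3e-03 -1.0e+00] q [-0.92  0.3   0.4   1.85 -0.14  1.01  1.23] F [-3.9 -3.2  9.6] grip 0.153
shift units [ 0.022 -0.008 -0.017] rot units [ 0.038  0.005 -0.009]
```

It is stiff at z 0.1613 under about 10 N, so the lid is home. Next I'll raise the outer lid about 1 mm and turn it.

```bash
python3 -m crank '0.01 0 -0.02 0.03 0 0 5; 0 0 -0.02 0 0 0 5; 0 0 -0.01 0 0 0 5; 0 0 0 0 0 0 5; 0 0 0 0 0 0 5; 0 0 0 0 0 0 5; 0 0 0 0 0 0 5; 0 0 0 0 0 0 5; 0 0 0 0 0 0 5; 0 0 0 0 0 0 5';python3 goto.py .480 .261 .1623 187.4
```

```text
clock: 15.75
position: [0.4802, 0.2612, 0.1626]
ee_rot: [-0.064, 0.998, 0.0, 0.0]
ft_force: [-1.0, 0.8, -1.3]
grip_width: 0.149
t 15.75 pos [0.4802 0.2612 0.1626] yaw -172.68 zaxis [ 2.e-04  3.e-04 -1.e+00] q [-0.93  0.3   0.4   1.85 -0.13  1.02  1.23] F [-1.   0.8 -1.3] grip 0.149
shift units [ 0.006 -0.005  0.006] rot units [ 0.002  0.002 -0.01 ]
```

```bash
python3 -m crank '0 0 0 0 0 -0.2 5; 0 0 0 0 0 -0.3 5; 0 0 0 0 0 -0.4 5; 0 0 0 0 0 -0.4 5; 0 0 0 0 0 -0.4 5; 0 0 0 0 0 -0.4 5; 0 0 0 0 0 -0.4 5; 0 0 0 0 0 -0.3 5; 0 0 0 0 0 0 5; 0 0 0 0 0 0 5';python3 goto.py .480 .261 .1623 232.4; python3 -c "
from h import *
print(get_obs()['torque'].round(2))"
```

```text
clock: 16.75
position: [0.4803, 0.2612, 0.1626]
ee_rot: [-0.27, 0.963, 0.0, 0.0]
ft_force: [0.6, 0.8, -1.6]
grip_width: 0.142
t 16.75 pos [0.4803 0.2612 0.1626] yaw -148.71 zaxis [ 4.e-04  4.e-04 -1.e+00] q [-0.87  0.29  0.34  1.85 -0.11  1.02  1.63] F [ 0.6  0.8 -1.6] grip 0.142
shift units [ 0.009 -0.002  0.009] rot units [ 0.     0.004 -2.639]
[ 0.02  0.01 -0.06]
```

```bash
python3 -m crank '0.01 0 0 0 0 -0.2 5; 0 0 0 0 0 -0.3 5; 0 0 0 0 0 -0.4 5; 0 0 0 0 0 -0.4 5; 0 0 0 0 0 -0.4 5; 0 0 0 0 0 -0.4 5; 0 0 0 0 0 -0.3 5; 0 0 0 0 0 -0.1 5; 0 0 0 0 0 0 5; 0 0 0 0 0 0 5';python3 goto.py .480 .261 .1623 232.4; python3 - <<'E'
from h import *
print(get_obs()['torque'].round(2))
p,d=camera('wrist');cv2.imwrite('pics/w7.png',p[:,:,::-1])
E
```

```text
clock: 17.75
position: [0.4796, 0.261, 0.1626]
ee_rot: [-0.441, 0.897, -0.0, 0.0]
ft_force: [1.1, -0.8, -1.5]
grip_width: 0.149
t 17.75 pos [0.4796 0.261  0.1626] yaw -127.61 zaxis [ 3.e-04  1.e-04 -1.e+00] q [-0.83  0.29  0.28  1.85 -0.09  1.02  1.98] F [ 1.1 -0.8 -1.5] grip 0.149
shift units [-0.006 -0.007  0.007] rot units [-0.001  0.002 -0.001]
[ 0.05  0.03 -0.04]
```

View pics/w7.png

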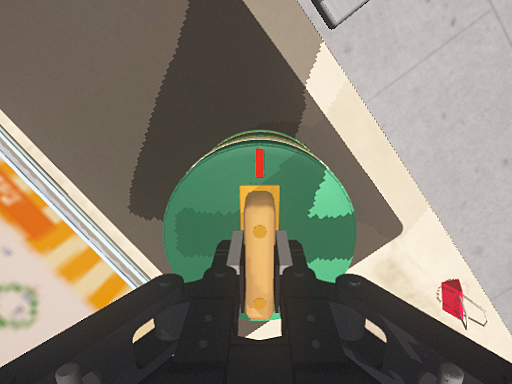

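The outer lid turned 45° with no slip: the mark is still at (260,162) in the tool view. Next is a slow first lift.

```bash
python3 -m crank '0 0 -0.02 0 0 0 5; 0 0 -0.02 0 0 0 5; 0 0 -0.03 0 0 0 5; 0 0 -0.04 0 0 0 5; 0 0 -0.05 0 0 0 5; 0 0 -0.06 0 0 0 5; 0 0 -0.06 0 0 0 5; 0 0 -0.06 0 0 0 5; 0 0 0 0 0 0 5; 0 0 0 0 0 0 5';python3 goto.py .480 .261 .1623 232.4;python3 - <<'E'
from h import *
p,d=camera('scene');cv2.imwrite('pics/s8.png',cv2.resize(p[90:210,180:300,::-1],None,fx=5,fy=5,interpolation=2))
print(get_obs()['ft_force'])
E
```

```text
clock: 18.8
position: [0.4798, 0.2611, 0.1778]
ee_rot: [-0.441, 0.898, 0.0, 0.0]
ft_force: [-0.2, 0.5, -1.0]
grip_width: 0.149
t 18.8 pos [0.4798 0.2611 0.1778] yaw -127.68 zaxis [ 8.e-04  4.e-04 -1.e+00] q [-0.83  0.27  0.28  1.84 -0.09  1.05  1.97] F [-0.2  0.5 -1. ] grip 0.149
shift units [-0.002 -0.006  0.387] rot units [-0.003  0.006 -0.01 ]
[-0.75448578 -0.39566929 -1.48802845]
```

View pics/s8.png

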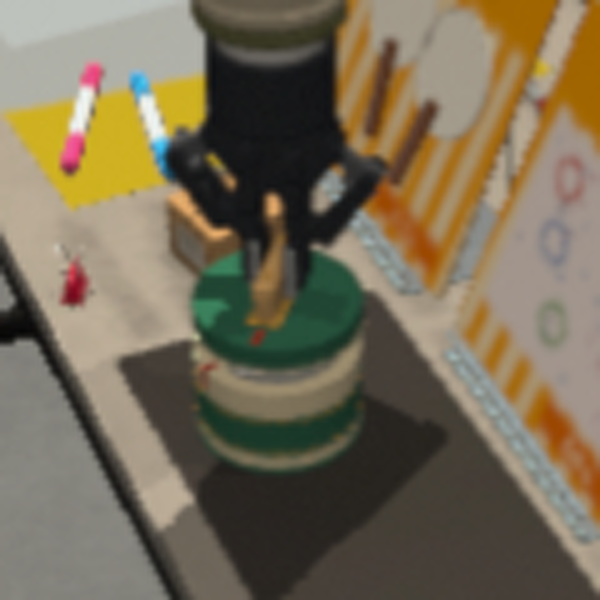

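The force of about -1.5 N matches the 0.16 kg outer lid alone. I'll lift on.

```bash
python3 -m crank '0 0 -0.1 0 0 0 5; 0 0 -0.2 0 0 0 5; 0 0 -0.3 0 0 0 5; 0 0 -0.4 0 0 0 5; 0 0 -0.4 0 0 0 5; 0 0 -0.4 0 0 0 5; 0 0 -0.3 0 0 0 5; 0 0 -0.2 0 0 0 5; 0 0 -0.1 0 0 0 5; 0 0 0 0 0 0 5'; python3 -m crank '0 0 -0.1 0 0 0 5; 0 0 -0.1 0 0 0 5; 0 0 -0.1 0 0 0 5; 0 0 -0.1 0 0 0 5; 0 0 0 0 0 0 5; 0 0 0 0 0 0 5; 0 0 0 0 0 0 5; 0 0 0 0 0 0 5; 0 0 0 0 0 0 5; 0 0 0 0 0 0 5'; python3 goto.py .480 .261 .1623 232.4;python3 - <<'E'
from h import *
p,d=camera('scene');cv2.imwrite('pics/s9.png',cv2.resize(p[90:210,180:300,::-1],None,fx=5,fy=5,interpolation=2))
p,d=camera('top');cv2.imwrite('pics/t9.png',cv2.resize(p[140:240,130:330,::-1],None,fx=4,fy=4,interpolation=2))
p,d=camera('wrist');cv2.imwrite('pics/w9.png',p[:,:,::-1])
print(get_obs()['ft_force'])
E
```

```text
clock: 19.85
position: [0.4799, 0.2608, 0.2833]
ee_rot: [-0.441, 0.898, 0.0, 0.002]
ft_force: [-0.4, -0.0, -1.2]
grip_width: 0.148
clock: 20.85
position: [0.4792, 0.2604, 0.2983]
ee_rot: [-0.441, 0.898, -0.0, -0.0]
ft_force: [0.3, -0.4, -1.0]
grip_width: 0.151
t 20.85 pos [0.4792 0.2604 0.2983] yaw -127.71 zaxis [-2.e-04 -6.e-04 -1.e+00] q [-0.85  0.16  0.3   1.7  -0.05  1.3   1.94] F [ 0.3 -0.4 -1. ] grip 0.151
shift units [-0.026 -0.007  3.401] rot units [-0.002 -0.004 -0.013]
[ 0.06402193  0.60315489 -2.06950208]
```

View pics/s9.png

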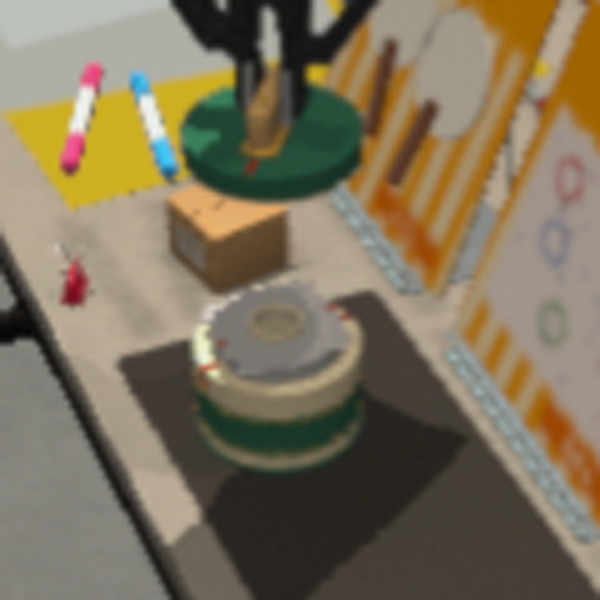

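View pics/w9.png

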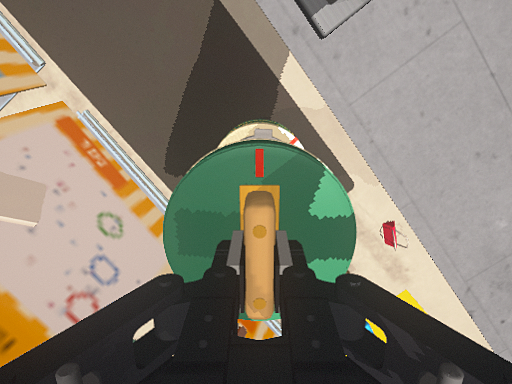

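View pics/t9.png

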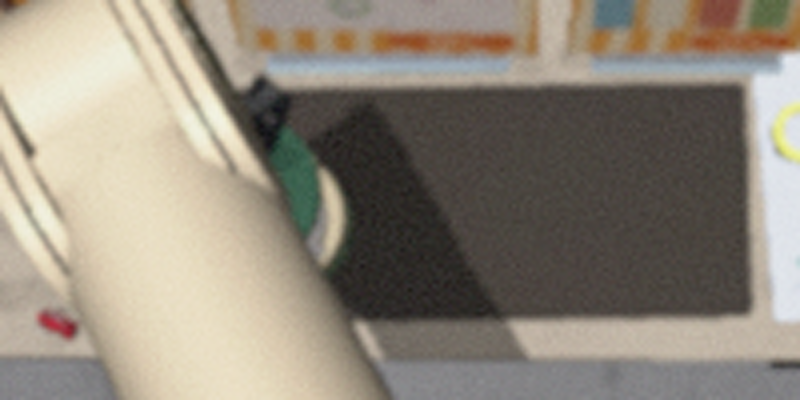

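The scene view shows the inner lid sitting flat on the tin, its red marks in line with the tin's at crop (208,360) and (335,310), and the outer lid high above it. I'll check its level and height from depth.

```bash
python3 - <<'E'
from h import *
p,d=camera('scene');cm=camera_model('scene');T=pose(cm)
uv=[(u,v) for u in range(218,256) for v in range(142,172)]
o,r=rays(cm,uv,T);P=o+r*np.array([d[v,u] for u,v in uv])[:,None]
c=np.array([.480,.261]);rr=np.linalg.norm(P[:,:2]-c,axis=1)
S=P[(rr<.034)&(rr>.018)&(P[:,2]>.05)&(P[:,2]<.11)]
A=np.c_[S[:,:2]-c,np.ones(len(S))]
for _ in range(4):
    s=np.linalg.lstsq(A,S[:,2],rcond=None)[0];e=S[:,2]-A@s;k=abs(e)<2.5*e.std();A,S=A[k],S[k]
print('flange slope deg',np.degrees(s[:2]).round(2),'z',s[2].round(4),e.std().round(4),len(S))
S=P[(rr<.0495)&(rr>.047)&(P[:,2]>.04)&(P[:,2]<.11)];print('shoulder z',np.median(S[:,2]),len(S))
# mat ref
uv=[(u,v) for u in range(255,265) for v in range(190,200)];o,r=rays(cm,uv,T);Q=o+r*np.array([d[v,u] for u,v in uv])[:,None];print('mat z',np.median(Q[:,2]))
print(get_obs()['clock'])
E
python3 -c "
import cv2;a=cv2.imread('pics/s9.png')[260:480,160:400];cv2.imwrite('pics/s9c.png',cv2.resize(a,None,fx=3,fy=2.7,interpolation=2))"
```

```text
flange slope deg [ 0.01 -0.26] z 0.0766 0.0016 170
shoulder z 0.06325181099560218 48
mat z 0.002000126419662185
21.05
```

View pics/s9c.png

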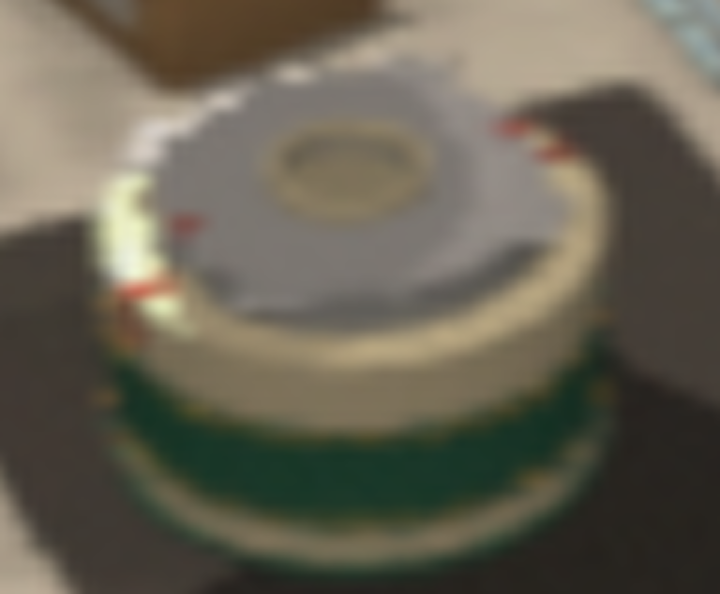

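```bash
python3 -c "
from workcell import *
print(get_obs()['grip_width'],get_obs()['position']);hand_in()"
```

```text
0.1455882342447953 [0.4792013  0.26045319 0.29842155]
the job is handed in; nothing more can be done
```

The inner lid is on the tin with its tongues in the notches, and the gripper is still holding the outer lid alone. I handed the job in at about 21 s.

**What I did:** I gripped the lid set by the wooden bar, lined it up with the tin's notches and lowered it gently. It came to rest at the expected height (TCP z 0.161 m) and stayed stiff under a light press of about 10 N. I then raised the outer lid about 1 mm, turned it 45° counter-clockwise and lifted it off, to about 13.7 cm above its seat.

**Last checks:**
- **Outer lid alone:** the wrist load dropped from about -2.8 N with the set to about -1.5 N, which fits the outer lid by itself. Single readings at the end scattered between -1.0 and -2.1 N.
- **Inner lid seated:** depth readings put it level to about 0.3°, with its top at about 77 mm, roughly 3 mm above the neck's rim. Its red marks line up with the tin's.
- **Tin and bystanders:** I made no separate final measurement of the tin's position or of the carton, phone, tape roll and clip. The arm never went near those four, and the last views show nothing moved. The phone was outside those views and the arm hid most of the tin from above.

No check failed or disagreed.

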